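# Lay the next layer of a headlamp prop crib

### The arm

A 7-joint arm with a two-finger parallel gripper is mounted at the origin on the work surface. World frame = base frame: x ahead of the robot, y to its left, z up, the work surface at z = 0. Lengths are in m, angles in degrees, forces in N, time in s.
With the tool pointing down it reaches from about 0.425 to 0.875 m from the base axis. Payload 4.7 kg.
Tool frame: the origin (TCP) lies at the very end of the fingers, on their centre line; the grasp point (between the pads) lies 19 mm behind it; z points along the fingers, y is the direction in which the jaws open and shut (so a half turn about z gives the same grasp; the last joint's range is limited). The gripper opens to 87 mm and grips with 3 to 60 N. Pads are 19 mm wide; open, the fingers measure 117 mm over their backs; the gripper's body (75 mm by 190 mm) begins 51 mm behind the grasp point.
Start: joints at [0.808, 18.392, -4.016, 83.108, 1.295, 78.541, -3.26], TCP at [0.65, -0, 0.223] pointing down, gripper open.
Joint ranges: [-163.93, 163.93], [-17.29, 119.83], [-79.2, 71.16], [3.27, 140.29], [-89.18, 269.18], [5.43, 117.66], [-154.24, 154.24]. Speed limits (degrees/s): [147.25, 147.25, 180, 180, 180, 180, 180].

### API

Orientations are given as [roll, pitch, yaw] about the fixed x, y, z axes, in that order (R = Rz(yaw) Ry(pitch) Rx(roll)).
In Python, from bench import manip, eyes gives the robot as it stands.
- The arm moves only by the tool carry_out, never from a script. Its argument "series" is one flat list of numbers, 7 for each row, row after row: the shift along the tool's x, y, z in mm, then the turn, a rotation vector about the tool's x, y, z in rad, then the closure, from 0 (fully open) to 1 (shut). A call has exactly 8 rows; each row is the pose to reach, as a shift and turn from the pose commanded when the call began, along the tool's axes at that moment; what a row does not reach only later rows make up. A row lasts 1/10 s, in which the tool goes at most 50 mm and 8.59 degrees, less where a joint would pass 70% of its speed; a pose out of reach is approached as far as the arm can. A call with a gripper value outside its range is refused whole. The fingers move at their own pace and stop on an object; "force" is the grip in N (left out, the last holds). Time passes only in rows, so rows that repeat a pose let the fingers close, or fill a call up. It gives the time, the measured TCP pose, the force and the opening at its end, in the units of the state.
- manip.get_obs(): the state, without advancing time (a new reading comes with each control period).
- eyes.snapshot(name): name is "scene" or "side" or "wrist"; returns a dict with "pixels" (384x512x3 uint8, red, green, blue), "fx", "fy", "cx", "cy" (pixels), "world_from_camera" (4x4, takes a point from camera to world coordinates). Camera axes: x right, y down, z forward; pixel columns grow to the right and rows downward; lengths in m; the calibration is good to about 2 mm. A picture is of the moment at which its call begins. There is no depth.
- manip.job_done(): hands the job in, once; it reports no verdict.
The state is a dict: "clock": time; "joints": joint angles; "joint_velocities": joint speeds; "joint_torque": joint torques, N m; "ee_pos": TCP position; "orientation": TCP orientation; "wrist_force": force on the tool from outside, world axes, zero at the start; "torque": the same for the moment, N m; "grip_width": finger opening in m.
Only numpy, scipy, OpenCV 4.12 (cv2) and the standard library are available. Lean on these libraries where they do the work, as an engineer would, in place of code of your own. Each camera call takes 0.05 s, during which the arm holds its last target.

### The job

On the headlamp repair bench a two-layer crib of pine slats stands ready to prop up a lamp, and it needs a third layer: gently lay the two loose long slats on top, crosswise to the slats they rest on, one directly above each slat of the crib's bottom layer, with their ends overhanging equally. Do not drop them, leave the short slat where it lies (it cannot span the crib) and do not shift the crib.

Things in the scene. Friction and masses are not known exactly. Their poses are not given: they have to be found in the camera images.
- slat_a_mid (a point): one long loose slat: a plain pine slat lying flat, 180 mm long, 30 mm wide, 20 mm thick, about 65 g; the point is its centre, 10 mm above its underside; x runs along its length, y across its width, z up
- slat_b_mid (a point): the other long loose slat: a plain pine slat lying flat, 180 mm long, 30 mm wide, 20 mm thick, about 65 g; the point is its centre, 10 mm above its underside; x runs along its length, y across its width, z up
- crib_top (a point): the crib, loose, 180 x 180 mm, 40 mm high, 0.4 kg, turned any way: four slats of that same size glued in two crossed layers. The point is the centre of its upper face, 40 mm above the bench; z up. Bottom layer: two slats along y, at x = -60 and +60 mm; upper layer: two slats along x, at y = -60 and +60 mm. New slats: along y, at x = -60 and +60 mm, centres 10 mm above this point, either slat on either side
- slat_short_mid (a point): the short slat, to be left alone: same pine, 100 mm long, 30 mm wide, 20 mm thick, lying flat on the bench; it lies beside or between the long ones; the point is its centre; x runs along its length
Mind the look-alikes: they are no part of the job. Leave any blue or pink look-alike of the part that bears slat_a_mid alone.

How it is judged (in metres and radians):
At the end, for the whole second after the job is handed in: Both long slats lie still, flat on the crib's upper layer (height within 6 mm), one above each bottom-layer slat, centred within 20 mm both ways and square across within 0.2 rad; the crib is level within 0.1 rad; crib and short slat are within 30 mm of where they were (((x of slat_a_mid in the frame of crib_top between 0.04 and 0.08 m and y of slat_a_mid in the frame of crib_top between -0.02 and 0.02 m and x of slat_b_mid in the frame of crib_top between -0.08 and -0.04 m and y of slat_b_mid in the frame of crib_top between -0.02 and 0.02 m) or (x of slat_a_mid in the frame of crib_top between -0.08 and -0.04 m and y of slat_a_mid in the frame of crib_top between -0.02 and 0.02 m and x of slat_b_mid in the frame of crib_top between 0.04 and 0.08 m and y of slat_b_mid in the frame of crib_top between -0.02 and 0.02 m)) and z of slat_a_mid in the frame of crib_top between 0.004 and 0.016 m and angle between the x axis of each of slat_a_mid, slat_b_mid and the y axis of crib_top, either way round below 0.2 rad and linear speed of each of slat_a, slat_b below 0.02 m/s and z of slat_b_mid in the frame of crib_top between 0.004 and 0.016 m and angle between crib_top's own z axis and vertical below 0.1 rad and distance of each of crib_top, slat_short_mid from where it was at the start of the episode below 0.03 m); the robot touches nothing.
It fails at once if a long slat is dropped or thrown: moving faster than 0.8 m/s with no finger on it ((contact force between the fingers and slat_a below 0.01 N and linear speed of slat_a above 0.8 m/s) or (contact force between the fingers and slat_b below 0.01 N and linear speed of slat_b above 0.8 m/s)).
It also fails if it takes over 64 s, if anything falls off the work surface, if the arm or the gripper's body presses on something with over 40 N, if the wrist force passes 120 N, or if a joint passes its speed limit or range.

## Working session

There is one attempt and no reset: what is moved stays moved. The work goes in short steps, Python scripts to look and compute and a tool call to move; the robot and the scene stay as the last step left them, time stands still between calls to the robot, and variables do not carry over. Pictures are saved under pics/ and viewed, and the job is handed in when it is done.

Besides the shell and the picture viewer there is one more tool, called after "Emit:" by a JSON object that holds its "op" and its "data", one argument or row to a line. carry_out: Moves the arm, as the interface text tells. Its arguments: {"type":"object","properties":{"series":{"type":"array"},"force":{"type":"number"}},"required":["series"]}

```bash
mkdir -p pics; ls; python3 - <<'E'
from bench import manip, eyes
import cv2,numpy as np
print(manip.get_obs())
for n in ["scene","side","wrist"]:
    s=eyes.snapshot(n); cv2.imwrite(f"pics/{n}0.png",s["pixels"][:,:,::-1]); np.save(f"pics/{n}0.npy",s,allow_pickle=True)
    print(n,s["fx"],s["cx"],s["cy"],np.round(s["world_from_camera"],3).tolist())
E
```

```text
pics
{'clock': 0.0, 'joints': array([ 0.80726727, 18.44220315, -4.01532117, 83.17667958,  1.29517827,
       78.5419299 , -3.25758336]), 'joint_velocities': array([-0.08764966, -0.00661065,  0.00709268, -0.02726256,  0.09029582,
       -0.0037468 , -0.01487226]), 'joint_torque': array([-2.58547143e-04, -4.91284704e+01, -4.03903294e-01, -3.12526345e+01,
       -6.40594075e-02,  4.37659642e-02,  1.61017233e-04]), 'ee_pos': array([ 6.49422012e-01, -4.85559881e-05,  2.21410307e-01]), 'orientation': array([-1.79884445e+02,  6.11288113e-03,  9.00047808e+01]), 'wrist_force': array([ 0.14238443,  0.6563615 , -0.35540915]), 'torque': array([-0.02220636,  0.00024537, -0.00804196]), 'grip_width': 0.08714456161404235}
scene 479.7081804143621 256.94084927404754 198.47425449083957 [[-0.661, 0.637, -0.396, 0.909], [0.75, 0.551, -0.367, 0.357], [-0.015, -0.54, -0.842, 1.2], [0.0, 0.0, 0.0, 1.0]]
side 482.56985044939165 259.32776414917896 197.1705841926251 [[0.936, -0.254, 0.245, 0.028], [-0.353, -0.66, 0.664, -1.129], [-0.007, -0.707, -0.707, 1.138], [0.0, 0.0, 0.0, 1.0]]
wrist 329.91230126871034 258.47366531324485 195.14924419827247 [[1.0, 0.001, -0.003, 0.649], [0.0, -0.953, -0.303, 0.084], [-0.003, 0.303, -0.953, 0.384], [0.0, 0.0, 0.0, 1.0]]
```

View pics/scene0.png

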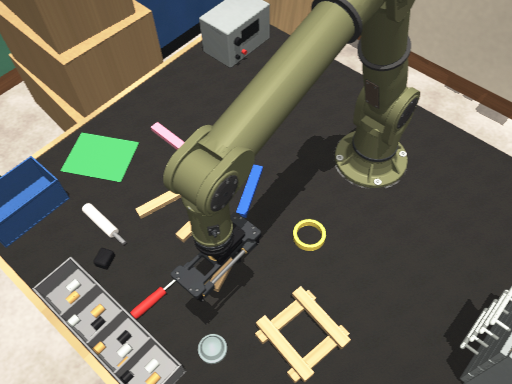

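View pics/side0.png

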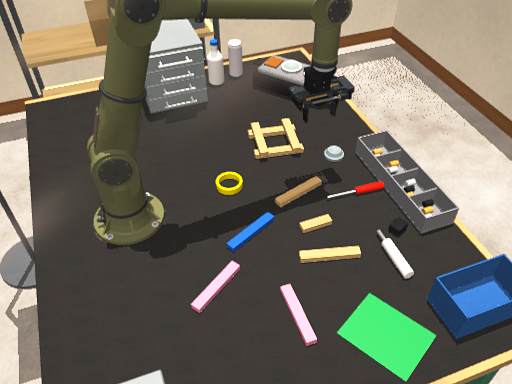

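View pics/wrist0.png

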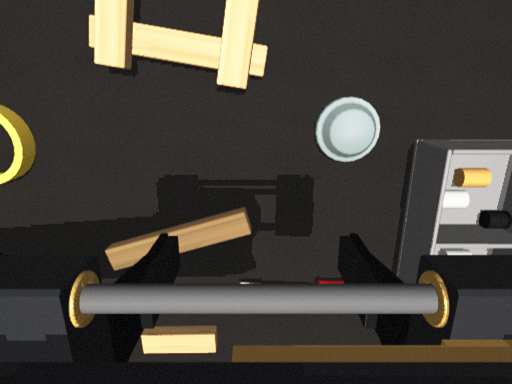

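Side view candidates: bright long slat (330,254), darker shaded slat (300,191), short slat (316,223), blue (251,231), pink (216,286) and (298,313), and the crib (276,139). I expect the two long slats to be the first two; I'll check with close crops and measured lengths.

```bash
python3 - <<'E'
import cv2
a=cv2.imread("pics/side0.png"); c=a[105:275,230:390]; cv2.imwrite("pics/crop_side.png",cv2.resize(c,None,fx=3.5,fy=3.5,interpolation=cv2.INTER_CUBIC)[:600])
a=cv2.imread("pics/scene0.png"); c=a[280:384,240:370]; cv2.imwrite("pics/crop_scene.png",cv2.resize(c,None,fx=5,fy=5,interpolation=cv2.INTER_CUBIC))
a=cv2.imread("pics/side0.png"); 
for p in [(300,190),(330,252),(316,222),(262,152),(251,231),(216,286)]: print(p,a[p[1],p[0]],cv2.cvtColor(a,cv2.COLOR_BGR2HSV)[p[1],p[0]])
E
```

```text
(300, 190) [ 95 152 193] [ 17 129 193]
(330, 252) [169 247 255] [ 27  86 255]
(316, 222) [153 235 254] [ 24 101 254]
(262, 152) [150 237 255] [ 25 105 255]
(251, 231) [254 150  57] [106 198 254]
(216, 286) [247 225 255] [158  30 255]
```

View pics/crop_side.png

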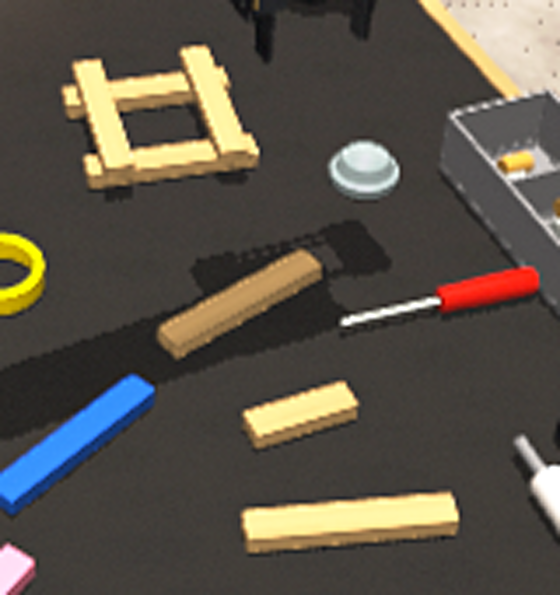

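View pics/crop_scene.png

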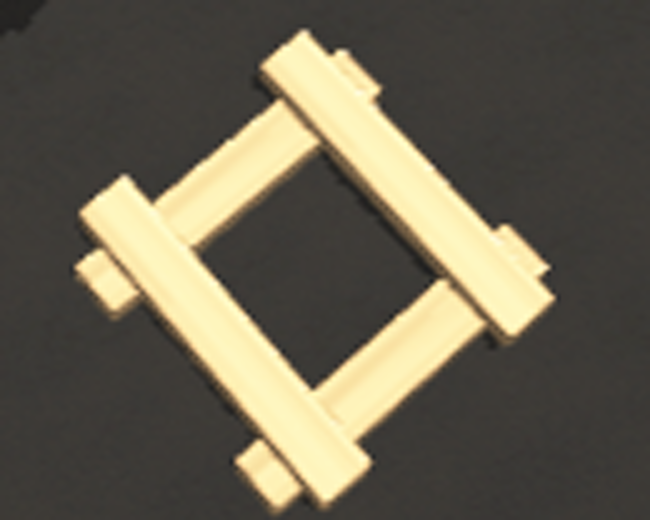

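```bash
cat > h.py <<'E'
import numpy as np,cv2
def cast(s,px,z):
    px=np.asarray(px,float).reshape(-1,2)
    d=np.c_[(px[:,0]-s["cx"])/s["fx"],(px[:,1]-s["cy"])/s["fy"],np.ones(len(px))]
    T=s["world_from_camera"]; d=d@T[:3,:3].T; o=T[:3,3]
    return (o+d*((z-o[2])/d[:,2])[:,None])[:,:2]
def rect(P):
    c,w,a=cv2.minAreaRect(P.astype(np.float32)*1000)
    b=cv2.boxPoints((c,w,a)); e=[b[1]-b[0],b[2]-b[1]]; e=max(e,key=np.linalg.norm)
    return np.round(P.mean(0),4),np.round(sorted(w),1),round(float(np.degrees(np.arctan2(e[1],e[0]))%180),1)
def crop(p,s,off): return (np.array(p,float)+.5)/s-.5+np.array(off)
E
python3 - <<'E'
from h import *
sc=np.load("pics/scene0.npy",allow_pickle=True).item(); sd=np.load("pics/side0.npy",allow_pickle=True).item()
for n,p in dict(long1=[(245,511),(455,494),(458,528),(247,540)],dark=[(160,328),(305,250),(322,267),(176,345)],short=[(243,412),(345,382),(357,405),(255,434)]).items():
    print(n,*rect(cast(sd,crop(p,3.5,(230,105)),.02)))
for n,p in dict(up1=[(303,30),(262,68),(510,333),(553,297)],up2=[(124,175),(82,212),(326,493),(372,462)]).items():
    print("scene",n,*rect(cast(sc,crop(p,5,(240,280)),.04)))
for n,p in dict(up1=[(73,62),(101,60),(131,160),(105,168)],up2=[(180,50),(207,46),(243,147),(215,156)]).items():
    print("side",n,*rect(cast(sd,crop(p,3.5,(230,105)),.04)))
# colour masks in side, dark object
E
```

```text
long1 [ 0.5279 -0.3694] [ 36.2 182.2] 163.1
dark [ 0.5513 -0.092 ] [ 28.2 181. ] 15.2
short [ 0.5413 -0.2413] [ 29.1 101.3] 179.3
scene up1 [0.5177 0.1975] [ 29.9 178.7] 81.0
scene up2 [0.6349 0.178 ] [ 28.  179.3] 81.0
side up1 [0.5187 0.2   ] [ 30.6 183.6] 80.2
side up2 [0.634  0.1789] [ 31.3 187.7] 78.6
```

Measured: the dark slat is 181×28 mm, the bright one 182 mm long and the short one 101 mm, so the long pair is (300,191) and (330,254). The crib's upper slats measure 179×29 mm, 119 mm apart, which agrees with its description. The crib's centre is about (0.5765, 0.188) and its upper slats lie along 81°. I'll move over the shaded slat first.

Emit:
{"op": "carry_out", "data": {
  "series": [-12,-12,12,0,0,0.14,0,-24,-25,25,0,0,0.28,0,-36,-38,38,0,0,0.42,0,-48,-51,50,0,0,0.56,0,-60,-64,62,0,0,0.7,0,-72,-77,75,0,0,0.84,0,-83,-89,88,0,0,0.98,0,-92,-99,100,0,0,1.1,0],
  "force": 20
}}

```text
clock: 0.95
ee_pos: [0.5499, -0.0928, 0.1217]
orientation: [-180.0, 0.0, 26.6]
wrist_force: [0.5, -0.5, -0.3]
grip_width: 0.0869
```

```bash
python3 - <<'E'
from h import *
from bench import manip,eyes
for n in ["scene","side","wrist"]:
    s=eyes.snapshot(n); cv2.imwrite(f"pics/{n}1.png",s["pixels"][:,:,::-1]); np.save(f"pics/{n}1.npy",s,allow_pickle=True)
a=[cv2.imread(f"pics/{n}1.png") for n in ["scene","side","wrist"]]
cv2.imwrite("pics/all1.png",np.vstack([np.hstack([cv2.resize(a[0],(400,300)),cv2.resize(a[2],(400,300))]),np.hstack([cv2.resize(a[1],(400,300))]*2)]))
print(manip.get_obs())
E
```

```text
{'clock': 1.1, 'joints': array([  1.73261261,  11.38653686,   5.67767554, 103.78664062,
        -1.22555699,  64.99066362, -55.1394295 ]), 'joint_velocities': array([-0.50424013, -0.17059246, -1.55420102, -2.61341318, -0.51972691,
       -0.13833743,  0.99789404]), 'joint_torque': array([ 6.73525427e-01, -3.95257509e+01,  1.52590569e+00, -2.78825659e+01,
        8.03917553e-02,  3.26505268e-02, -2.44942736e-01]), 'ee_pos': array([ 0.55003549, -0.09245756,  0.1218446 ]), 'orientation': array([-1.79948157e+02,  9.10047149e-02,  2.70411448e+01]), 'wrist_force': array([ 1.63882147,  0.65384763, -0.6149632 ]), 'torque': array([0.06618148, 0.046696  , 0.01742062]), 'grip_width': 0.08715802102745569}
```

View pics/all1.png

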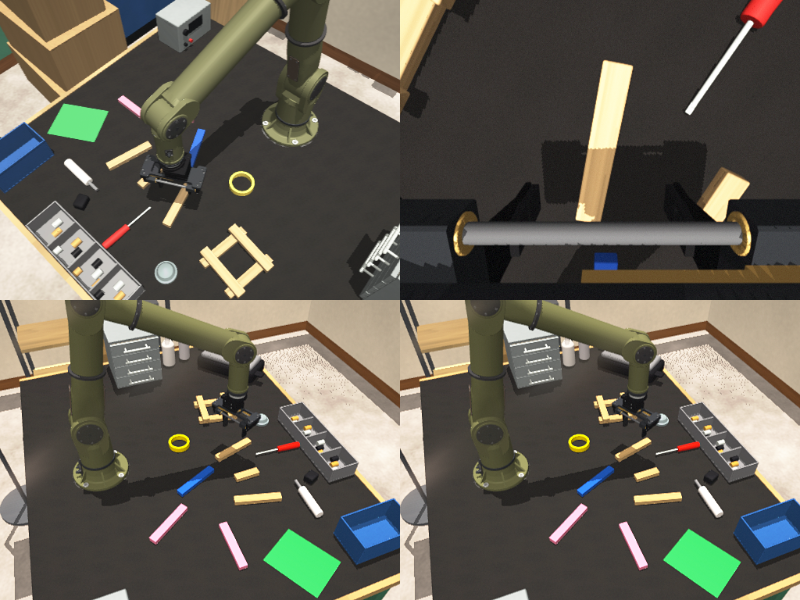

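The wrist view shows the slat ahead of the finger bar, with its far end near (262,77) at full resolution. I'll check its ends against the earlier estimate.

```bash
python3 - <<'E'
from h import *
s=np.load("pics/wrist1.npy",allow_pickle=True).item()
print(np.round(s["world_from_camera"],3).tolist())
print(cast(s,[(262,77),(297,84),(226,278),(252,282)],.02))
sc=np.load("pics/scene1.npy",allow_pickle=True).item()
a=cv2.imread("pics/wrist1.png")[60:300,170:330];cv2.imwrite("pics/cw1.png",cv2.resize(a,None,fx=2.4,fy=2.4))
a=cv2.imread("pics/side1.png")[155:295,260:400];cv2.imwrite("pics/cs1.png",cv2.resize(a,None,fx=4,fy=4,interpolation=cv2.INTER_CUBIC))
a=np.hstack([cv2.resize(cv2.imread("pics/cw1.png"),(384,576)),cv2.resize(cv2.imread("pics/cs1.png"),(400,400+176))]);cv2.imwrite("pics/cc1.png",a)
E
```

```text
[[0.451, -0.849, -0.276, 0.623], [-0.893, -0.43, -0.137, -0.056], [-0.003, 0.308, -0.951, 0.282], [0.0, 0.0, 0.0, 1.0]]
[[ 0.63156319 -0.05416215]
 [ 0.63902358 -0.07994286]
 [ 0.46332646 -0.10310813]
 [ 0.47028537 -0.12606657]]
```

View pics/cs1.png

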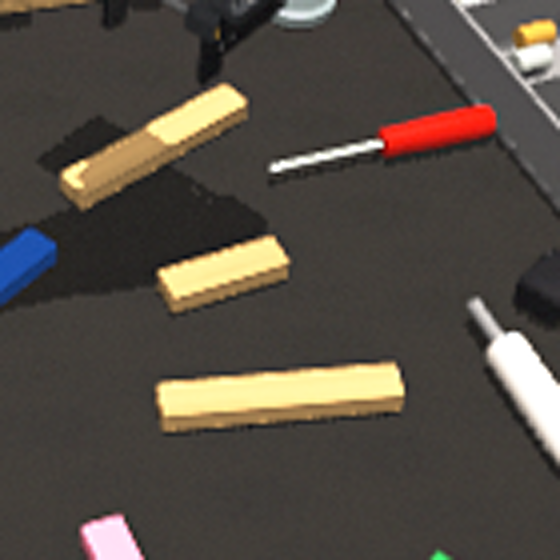

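View pics/cw1.png

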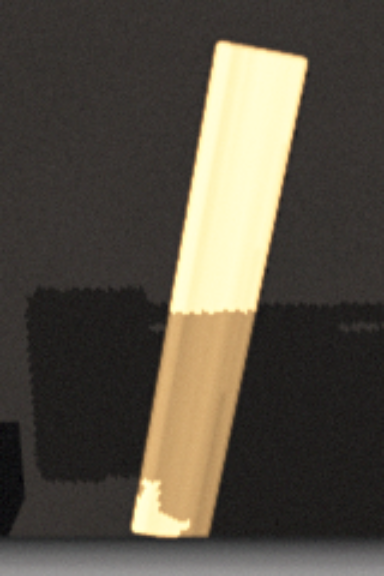

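```bash
python3 - <<'E'
from h import *
sd=np.load("pics/side1.npy",allow_pickle=True).item()
p=cast(sd,crop([(157,384),(402,362),(405,393),(160,417)],4,(260,155)),.02)
print(p,rect(p))
for i in range(4):
    d=p[(i+1)%4]-p[i];print(np.linalg.norm(d),np.degrees(np.arctan2(d[1],d[0])))
E
```

```text
[[ 0.44550409 -0.32959665]
 [ 0.62404934 -0.3758157 ]
 [ 0.61174153 -0.40242392]
 [ 0.43510974 -0.35829198]] (array([ 0.5291, -0.3665]), array([ 30.4, 187.3]), 165.5)
0.18443049972732073 -14.513266231937887
0.02931688685341014 -114.82322781824344
0.18206157439674003 165.97169464454242
0.03051989890298726 70.08802346252753
```

Emit:
{"op": "carry_out", "data": {
  "series": [0,0,0,0,0,0.1,0,0,0,0,0,0,0.2,0,0,0,20,0,0,0.2,0,0,0,45,0,0,0.2,0,0,0,70,0,0,0.2,0,0,0,95,0,0,0.2,0,0,0,110,0,0,0.2,0,0,0,117,0,0,0.2,0]
}}

```text
clock: 1.9
ee_pos: [0.551, -0.0912, 0.0045]
orientation: [-180.0, 0.1, 15.7]
wrist_force: [-0.2, -0.2, 0.5]
grip_width: 0.0874
```

Emit:
{"op": "carry_out", "data": {
  "series": [0,0,0,0,0,0,1,0,0,0,0,0,0,1,0,0,0,0,0,0,1,0,0,0,0,0,0,1,0,0,0,0,0,0,1,0,0,0,0,0,0,1,0,0,0,0,0,0,1,0,0,0,0,0,0,1],
  "force": 25
}}

```text
clock: 2.7
ee_pos: [0.551, -0.092, 0.0056]
orientation: [180.0, -0.0, 15.5]
wrist_force: [-0.1, -0.5, 0.0]
grip_width: 0.0311
```

Emit:
{"op": "carry_out", "data": {
  "series": [0,0,-3,0,0,0,1,0,0,-10,0,0,0,1,0,0,-25,0,0,0,1,0,0,-45,0,0,0,1,0,0,-70,0,0,0,1,0,0,-95,0,0,0,1,0,0,-115,0,0,0,1,0,0,-124,0,0,0,1]
}}

```text
clock: 3.5
ee_pos: [0.5526, -0.0923, 0.1332]
orientation: [179.9, -0.3, 15.5]
wrist_force: [1.0, -0.8, -0.8]
grip_width: 0.0294
```

```bash
python3 - <<'E'
from h import *
from bench import manip,eyes
for n in ["scene","side","wrist"]:
    s=eyes.snapshot(n); cv2.imwrite(f"pics/{n}2.png",s["pixels"][:,:,::-1]); np.save(f"pics/{n}2.npy",s,allow_pickle=True)
a=[cv2.imread(f"pics/{n}2.png") for n in ["side","wrist"]]
cv2.imwrite("pics/all2.png",np.hstack([cv2.resize(x,(400,300)) for x in a]))
o=manip.get_obs();print(o["ee_pos"],o["orientation"],o["joints"],o["grip_width"],o["wrist_force"])
E
```

```text
[ 0.55126426 -0.09206405  0.1302007 ] [ 1.79973685e+02 -7.03607902e-02  1.55162351e+01] [  0.66757694  10.9380036    6.80090169 103.32150331  -1.41557539
  65.74709342 -66.55784928] 0.029672365770328862 [-0.23854136 -0.30903553 -0.2213762 ]
```

View pics/all2.png

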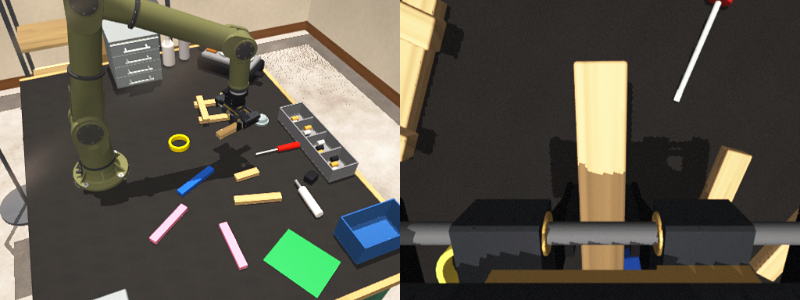

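```bash
python3 - <<'E'
from h import *
s=np.load("pics/wrist2.npy",allow_pickle=True).item()
p=cast(s,[(223.5,79),(291,79)],.1302+.0145);e=p.mean(0)-[.55126,-.09206]
a=np.radians(15.5);x=np.array([np.cos(a),np.sin(a)]);y=np.array([np.sin(a),-np.cos(a)])
print(p,np.linalg.norm(p[0]-p[1]),"far end along tool x",e@x,"tool y",e@y)
d=np.array([.586,.2477])-[.551,-.092];print(d@x,d@y)
E
```

```text
[[ 0.63282198 -0.05431654]
 [ 0.64054056 -0.08210529]] 0.028840780953318646 far end along tool x 0.08868792699768699 tool y -0.00015386484523551068
0.12450794221608558 -0.31799192179223024
```

Held and centred within about 1.5 mm. Next I'll carry it over the far crib position, (0.586, 0.248) at yaw −9.4°.

Emit:
{"op": "carry_out", "data": {
  "series": [3,-7,0,0,0,0,1,9,-22,0,0,0,0,1,17,-43,0,0,0,0,1,26,-66,0,0,0,0,1,35,-90,0,0,0,0,1,44,-113,0,0,0,0,1,53,-137,0,0,0,0,1,62,-160,0,0,0,0,1]
}}

```text
clock: 4.45
ee_pos: [0.5669, 0.0805, 0.128]
orientation: [-180.0, 0.2, 15.6]
wrist_force: [-0.1, 0.3, -1.4]
grip_width: 0.0299
```

Emit:
{"op": "carry_out", "data": {
  "series": [9,-23,0,0,0,0.06,1,18,-46,0,0,0,0.12,1,27,-69,0,0,0,0.2,1,36,-92,0,0,0,0.28,1,46,-115,0,0,0,0.34,1,55,-138,0,0,0,0.4,1,61,-152,0,0,0,0.425,1,63,-158,0,0,0,0.435,1]
}}

```text
clock: 5.25
ee_pos: [0.5848, 0.2506, 0.1277]
orientation: [180.0, 0.2, -9.2]
wrist_force: [-0.6, 0.5, -0.5]
grip_width: 0.0297
```

Emit:
{"op": "carry_out", "data": {
  "series": [0,0,0,0,0,0,1,0,0,0,0,0,0,1,0,0,10,0,0,0,1,0,0,25,0,0,0,1,0,0,40,0,0,0,1,0,0,50,0,0,0,1,0,0,50,0,0,0,1,0,0,50,0,0,0,1]
}}

```text
clock: 6.05
ee_pos: [0.5862, 0.2477, 0.0791]
orientation: [180.0, 0.0, -9.4]
wrist_force: [0.2, -0.1, -0.6]
grip_width: 0.03
```

```bash
python3 - <<'E'
from h import *
from bench import manip,eyes
for n in ["scene","side","wrist"]:
    s=eyes.snapshot(n); cv2.imwrite(f"pics/{n}3.png",s["pixels"][:,:,::-1]); np.save(f"pics/{n}3.npy",s,allow_pickle=True)
a=[cv2.imread(f"pics/{n}3.png") for n in ["side","wrist","scene"]]
c=[a[0][80:230,220:420],a[1],a[2][234:384,200:400]]
cv2.imwrite("pics/all3.png",np.hstack([cv2.resize(x,(400,300)) for x in c[:2]]))
cv2.imwrite("pics/c3.png",cv2.resize(c[2],(800,600)))
o=manip.get_obs();print(o["ee_pos"],o["orientation"],o["joints"],o["grip_width"],o["wrist_force"])
E
```

```text
[0.58699211 0.24814859 0.08038423] [-1.79952268e+02 -7.62945756e-02 -9.40272212e+00] [ -24.06930451   22.5128687    -1.53840024   94.4369988     0.66625523
   62.96911781 -125.19508593] 0.02981990491916254 [ 0.44297313 -0.16270397 -0.8551646 ]
```

View pics/all3.png

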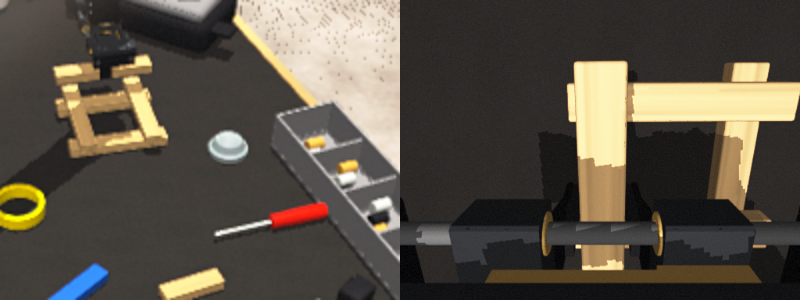

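View pics/c3.png

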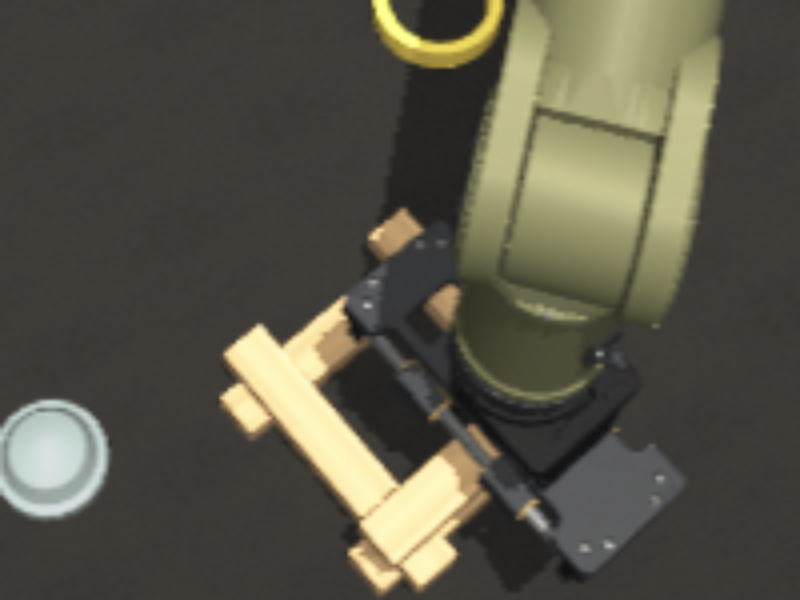

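```bash
python3 - <<'E'
from h import *
s=np.load("pics/wrist3.npy",allow_pickle=True).item()
f=lambda x,y:((x-400)*1.28,y*1.28)
p=cast(s,[f(568,85),f(570,121),f(795,83),f(797,121)],.04)
q=cast(s,[f(573,62),f(627,62)],.0945)
a=np.radians(-9.4);x=np.array([np.cos(a),np.sin(a)]);y=np.array([np.sin(a),-np.cos(a)])
for k in (p,q):
  e=k-[.587,.2481]; print(np.round(np.c_[e@x,e@y],4).tolist())
E
```

```text
[[0.0727, -0.0256], [0.0451, -0.0251], [0.0742, 0.1466], [0.0451, 0.1548]]
[[0.0876, -0.0154], [0.0876, 0.0139]]
```

Emit:
{"op": "carry_out", "data": {
  "series": [0,3,5,0,0,0,1,0,3,13,0,0,0,1,0,3,20,0,0,0,1,0,3,26,0,0,0,1,0,3,30,0,0,0,1,0,3,32,0,0,0,1,0,3,33,0,0,0,1,0,3,34,0,0,0,1]
}}

```text
clock: 7.0
ee_pos: [0.5861, 0.245, 0.0457]
orientation: [-180.0, -0.0, -9.4]
wrist_force: [0.8, 0.1, -0.7]
grip_width: 0.0298
```

Emit:
{"op": "carry_out", "data": {
  "series": [0,0,0,0,0,0,1,0,0,0,0,0,0,1,0,0,0,0,0,0,0.6,0,0,0,0,0,0,0.55,0,0,0,0,0,0,0.5,0,0,0,0,0,0,0.45,0,0,0,0,0,0,0.4,0,0,0,0,0,0,0.4]
}}

```text
clock: 7.8
ee_pos: [0.5859, 0.2449, 0.0456]
orientation: [180.0, -0.0, -9.4]
wrist_force: [-0.8, 0.6, 0.3]
grip_width: 0.0511
```

Emit:
{"op": "carry_out", "data": {
  "series": [0,0,-5,0,0,0,0.4,0,0,-15,0,0,0,0.4,0,0,-30,0,0,0,0.4,0,0,-50,0,0,0,0.4,0,0,-70,0,0,0,0.3,0,0,-90,0,0,0,0.2,0,0,-100,0,0,0,0.1,0,0,-104,0,0,0,0]
}}

```text
clock: 8.6
ee_pos: [0.5868, 0.2453, 0.152]
orientation: [-179.9, -0.2, -9.4]
wrist_force: [-0.2, -0.6, -0.0]
grip_width: 0.0765
```

First slat is released. Now over to the second, at (0.529, −0.367) and yaw −14.5°.

Emit:
{"op": "carry_out", "data": {
  "series": [1,10,0,0,0,0,0,3,40,0,0,0,0,0,6,80,0,0,0,0,0,9,123,0,0,0,0,0,12,167,0,0,0,0,0,15,211,0,0,0,0,0,18,255,0,0,0,0,0,21,300,0,0,0,0,0]
}}

```text
clock: 9.4
ee_pos: [0.5559, -0.0569, 0.1484]
orientation: [180.0, 0.1, -9.4]
wrist_force: [0.9, -0.9, -0.3]
grip_width: 0.0871
```

Emit:
{"op": "carry_out", "data": {
  "series": [3,44,0,0,0,0.01,0,6,88,0,0,0,0.02,0,9,132,0,0,0,0.03,0,12,176,0,0,0,0.05,0,15,220,0,0,0,0.06,0,18,262,0,0,0,0.07,0,21,295,0,0,0,0.08,0,23,313,0,0,0,0.09,0]
}}

```text
clock: 10.2
ee_pos: [0.5261, -0.3712, 0.1484]
orientation: [179.9, 0.1, -14.9]
wrist_force: [-1.2, -0.5, -0.5]
grip_width: 0.0866
```

```bash
python3 - <<'E'
from h import *
from bench import manip,eyes
for n in ["scene","side","wrist"]:
    s=eyes.snapshot(n); cv2.imwrite(f"pics/{n}4.png",s["pixels"][:,:,::-1]); np.save(f"pics/{n}4.npy",s,allow_pickle=True)
a=[cv2.imread(f"pics/{n}4.png") for n in ["scene","wrist"]]
cv2.imwrite("pics/c4.png",cv2.resize(a[0][264:384,220:380],(800,600),interpolation=cv2.INTER_CUBIC))
o=manip.get_obs();print(o["ee_pos"],o["orientation"],o["joints"])
E
```

```text
[ 0.52815154 -0.3673077   0.14857349] [-1.79958932e+02  1.06171904e-01 -1.46717338e+01] [ 16.84382887  20.57934647  19.68569259  90.19425199  -7.21288847
  70.59397589 -66.88875591]
```

View pics/c4.png

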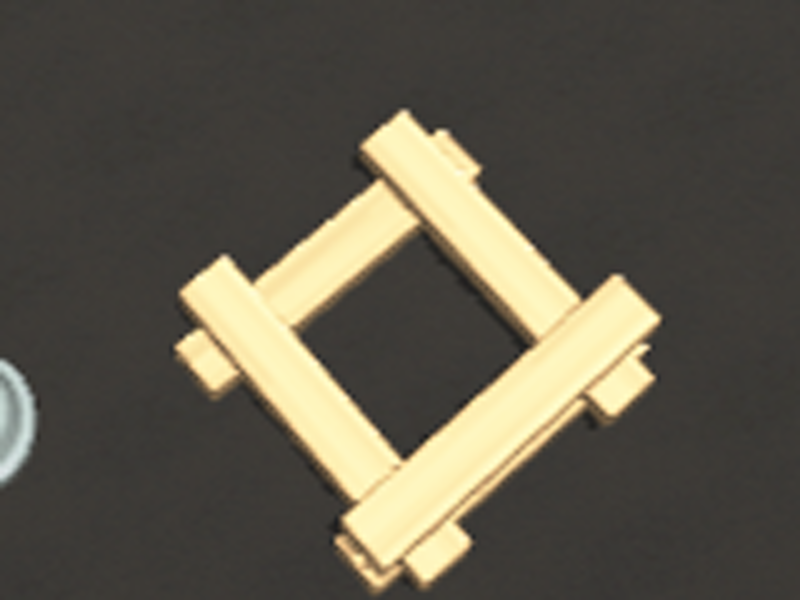

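View pics/wrist4.png

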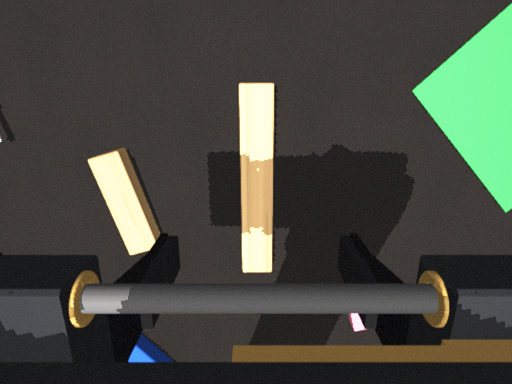

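```bash
python3 - <<'E'
from h import *
s=np.load("pics/wrist4.npy",allow_pickle=True).item(); sc=np.load("pics/scene4.npy",allow_pickle=True).item()
p=cast(s,[(239,83),(274,83),(272,272),(242,272)],.02);print(rect(p))
a=np.radians(-14.67);x=np.array([np.cos(a),np.sin(a)]);y=np.array([np.sin(a),-np.cos(a)]);e=p-[.5282,-.3673];print(np.round(np.c_[e@x,e@y],4).tolist())
print("placed",rect(cast(sc,crop([(618,274),(660,318),(386,569),(343,525)],5,(220,264)),.06)))
u=cast(sc,crop([(403,110),(360,150),(224,255),(180,295)],5,(220,264)),.04)
w=u.mean(0);d=u[2:].mean(0)-u[:2].mean(0);print("free ends mid",w,np.linalg.norm(d),np.degrees(np.arctan2(d[1],d[0])), "crib centre",w+.09*np.array([-d[1],d[0]])/np.linalg.norm(d))
E
```

```text
(array([ 0.5263, -0.3689]), array([ 30. , 178.9]), 165.1)
[[0.0881, -0.0123], [0.088, 0.0168], [-0.0909, 0.0168], [-0.0908, -0.0132]]
placed (array([0.5855, 0.2481]), array([ 28.2, 180.9]), 171.9)
free ends mid [0.56372829 0.1002364 ] 0.11909265499198203 -9.256010405147638 crib centre [0.57820444 0.18906456]
```

Wrist view shows the second slat with ends at rows 83 and 272, 179×30 mm, offset only (−1.4, +2) mm from the tool. The first slat is within about 2 mm of its goal. Next I'll go down and grip.

Emit:
{"op": "carry_out", "data": {
  "series": [-1,2,10,0,0,0,0,-1,2,35,0,0,0,0,-1,2,65,0,0,0,0,-1,2,95,0,0,0,0,-1,2,120,0,0,0,0,-1,2,135,0,0,0,0,-1,2,142,0,0,0,0,-1,2,144,0,0,0,0]
}}

```text
clock: 11.15
ee_pos: [0.5279, -0.3677, 0.0051]
orientation: [-180.0, 0.0, -14.5]
wrist_force: [-0.4, -0.0, -0.3]
grip_width: 0.087
```

Emit:
{"op": "carry_out", "data": {
  "series": [0,0,0,0,0,0,1,0,0,0,0,0,0,1,0,0,0,0,0,0,1,0,0,0,0,0,0,1,0,0,0,0,0,0,1,0,0,0,0,0,0,1,0,0,0,0,0,0,1,0,0,0,0,0,0,1]
}}

```text
clock: 11.95
ee_pos: [0.5277, -0.3688, 0.0056]
orientation: [180.0, -0.0, -14.6]
wrist_force: [-0.2, -0.6, 0.7]
grip_width: 0.031
```

Emit:
{"op": "carry_out", "data": {
  "series": [0,0,-3,0,0,0,1,0,0,-10,0,0,0,1,0,0,-25,0,0,0,1,0,0,-50,0,0,0,1,0,0,-80,0,0,0,1,0,0,-110,0,0,0,1,0,0,-130,0,0,0,1,0,0,-144,0,0,0,1]
}}

```text
clock: 12.75
ee_pos: [0.5285, -0.3695, 0.1531]
orientation: [179.9, -0.2, -14.6]
wrist_force: [0.9, -0.9, -1.5]
grip_width: 0.0298
```

```bash
python3 - <<'E'
from h import *
from bench import manip,eyes
s=eyes.snapshot("wrist"); cv2.imwrite("pics/wrist5.png",s["pixels"][:,:,::-1]); np.save("pics/wrist5.npy",s,allow_pickle=True)
o=manip.get_obs();print(o["ee_pos"],o["orientation"],o["grip_width"])
E
```

```text
[ 0.52922341 -0.37001936  0.1547608 ] [179.91085837  -0.36236307 -14.57336897] 0.030130734233614623
```

View pics/wrist5.png

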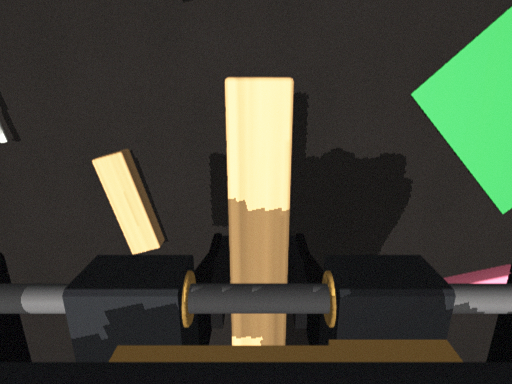

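Held and centred. Carrying to the near crib position, (0.5665, 0.129).

Emit:
{"op": "carry_out", "data": {
  "series": [-1,-7,0,0,0,0,1,-4,-22,0,0,0,0,1,-8,-45,0,0,0,0,1,-14,-78,0,0,0,0,1,-21,-116,0,0,0,0,1,-28,-156,0,0,0,0,1,-35,-196,0,0,0,0,1,-42,-236,0,0,0,0,1]
}}

```text
clock: 13.6
ee_pos: [0.545, -0.1262, 0.1479]
orientation: [-180.0, 0.2, -14.5]
wrist_force: [-0.5, 0.5, 0.2]
grip_width: 0.0298
```

Emit:
{"op": "carry_out", "data": {
  "series": [-7,-40,0,0,0,-0.01,1,-14,-80,0,0,0,-0.02,1,-21,-120,0,0,0,-0.04,1,-28,-158,0,0,0,-0.06,1,-35,-194,0,0,0,-0.07,1,-41,-225,0,0,0,-0.08,1,-45,-246,0,0,0,-0.09,1,-46,-256,0,0,0,-0.092,1]
}}

```text
clock: 14.4
ee_pos: [0.5647, 0.1329, 0.1484]
orientation: [180.0, 0.1, -9.0]
wrist_force: [0.7, -1.4, 0.2]
grip_width: 0.0298
```

Emit:
{"op": "carry_out", "data": {
  "series": [0,0,0,0,0,0,1,0,0,5,0,0,0,1,0,0,20,0,0,0,1,0,0,40,0,0,0,1,0,0,55,0,0,0,1,0,0,65,0,0,0,1,0,0,70,0,0,0,1,0,0,70,0,0,0,1]
}}

```text
clock: 15.2
ee_pos: [0.5658, 0.1292, 0.0788]
orientation: [180.0, 0.1, -9.3]
wrist_force: [-0.3, 0.5, -0.6]
grip_width: 0.0299
```

```bash
python3 - <<'E'
from h import *
from bench import manip,eyes
for n in ["scene","wrist"]:
    s=eyes.snapshot(n); cv2.imwrite(f"pics/{n}6.png",s["pixels"][:,:,::-1]); np.save(f"pics/{n}6.npy",s,allow_pickle=True)
o=manip.get_obs();print(o["ee_pos"],o["orientation"],o["grip_width"],o["joints"])
E
```

```text
[0.56671773 0.12960942 0.08010603] [-1.79976667e+02 -5.83002443e-02 -9.30143508e+00] 0.029458402870093 [ -16.96897709   16.36087071    1.70113077  102.76163902   -0.54520381
   60.8226979  -114.37283839]
```

View pics/wrist6.png

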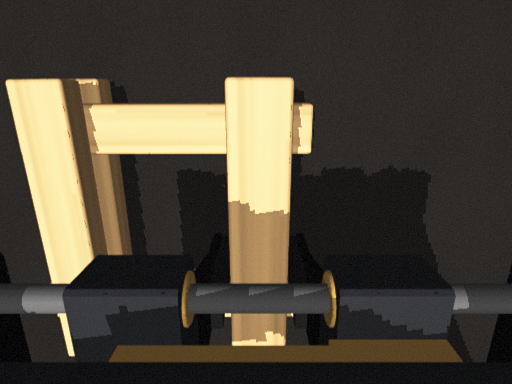

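View pics/scene6.png

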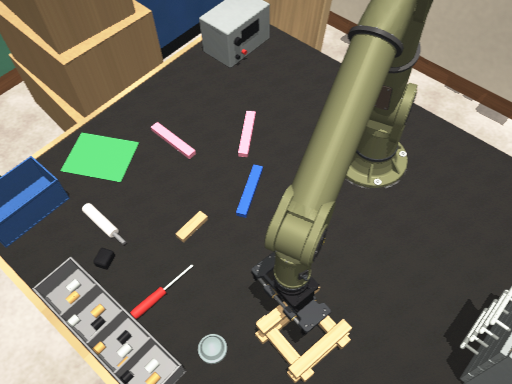

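```bash
python3 - <<'E'
from h import *
s=np.load("pics/wrist6.npy",allow_pickle=True).item()
a=np.radians(-9.3);x=np.array([np.cos(a),np.sin(a)]);y=np.array([np.sin(a),-np.cos(a)])
for px,z in (([(312,104),(311,153)],.04),([(8,83),(76,80)],.06),([(226,79),(293,79)],.0945)):
  e=cast(s,px,z)-[.5667,.1296]; print(np.round(np.c_[e@x,e@y],4).tolist())
E
```

```text
[[0.0752, 0.032], [0.0461, 0.0328]]
[[0.0866, -0.1301], [0.088, -0.0944]]
[[0.0875, -0.0132], [0.0875, 0.015]]
```

Within 2 mm of the target. Lowering, then releasing.

Emit:
{"op": "carry_out", "data": {
  "series": [0,1,5,0,0,0,1,0,1,13,0,0,0,1,0,1,20,0,0,0,1,0,1,26,0,0,0,1,0,1,30,0,0,0,1,0,1,32,0,0,0,1,0,1,33,0,0,0,1,0,1,34,0,0,0,1]
}}

```text
clock: 16.1
ee_pos: [0.5662, 0.1286, 0.0457]
orientation: [-180.0, -0.0, -9.3]
wrist_force: [-0.8, 0.4, -0.9]
grip_width: 0.0293
```

Emit:
{"op": "carry_out", "data": {
  "series": [0,0,0,0,0,0,1,0,0,0,0,0,0,1,0,0,0,0,0,0,0.6,0,0,0,0,0,0,0.55,0,0,0,0,0,0,0.5,0,0,0,0,0,0,0.45,0,0,0,0,0,0,0.4,0,0,0,0,0,0,0.4]
}}

```text
clock: 16.9
ee_pos: [0.5661, 0.1286, 0.0456]
orientation: [-180.0, -0.0, -9.3]
wrist_force: [-0.2, 0.3, -0.8]
grip_width: 0.0508
```

Emit:
{"op": "carry_out", "data": {
  "series": [0,0,-5,0,0,0,0.4,0,0,-15,0,0,0,0.4,0,0,-30,0,0,0,0.4,0,0,-50,0,0,0,0.4,0,0,-70,0,0,0,0.3,0,0,-90,0,0,0,0.2,0,0,-100,0,0,0,0.1,0,0,-104,0,0,0,0]
}}

```text
clock: 17.7
ee_pos: [0.567, 0.1288, 0.1518]
orientation: [-179.9, -0.2, -9.3]
wrist_force: [0.1, 0.2, -1.0]
grip_width: 0.0767
```

Emit:
{"op": "carry_out", "data": {
  "series": [0,10,0,0,0,0,0,0,40,0,0,0,0,0,0,80,0,0,0,0,0,0,120,0,0,0,0,0,0,155,0,0,0,0,0,0,180,0,0,0,0,0,0,195,0,0,0,0,0,0,200,0,0,0,0,0]
}}

```text
clock: 18.5
ee_pos: [0.5328, -0.0709, 0.1489]
orientation: [180.0, 0.1, -9.5]
wrist_force: [-0.8, -0.4, 0.1]
grip_width: 0.0873
```

```bash
python3 - <<'E'
from h import *
from bench import manip,eyes
for n in ["scene","side"]:
    s=eyes.snapshot(n); cv2.imwrite(f"pics/{n}7.png",s["pixels"][:,:,::-1]); np.save(f"pics/{n}7.npy",s,allow_pickle=True)
cv2.imwrite("pics/c7.png",cv2.resize(cv2.imread("pics/scene7.png")[264:384,220:380],(800,600),interpolation=cv2.INTER_CUBIC))
cv2.imwrite("pics/s7.png",cv2.resize(cv2.imread("pics/side7.png")[100:250,220:380],(640,600),interpolation=cv2.INTER_CUBIC))
E
```

```text
(no output)
```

View pics/c7.png

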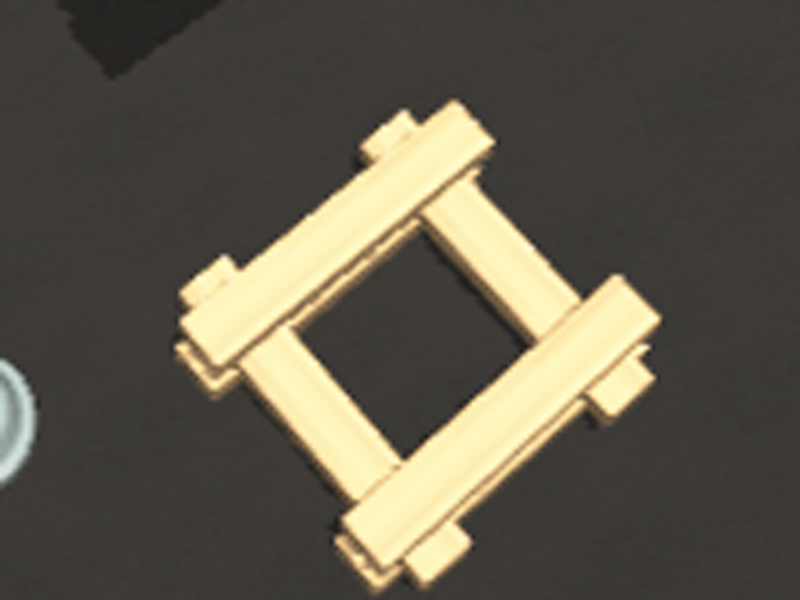

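View pics/s7.png

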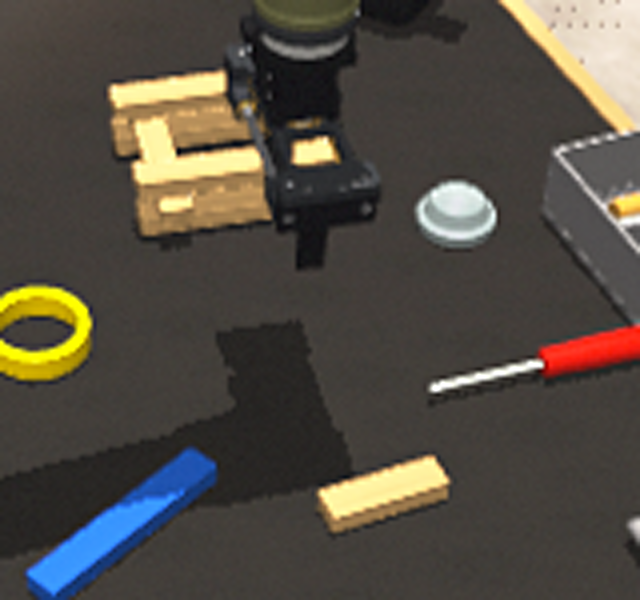

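Both slats lie square across the crib's upper layer, directly above the bottom slats: second slat (455,100)–(215,368) in the crop, first (618,274)–(386,569). I'll run one numeric check and then hand in.

```bash
python3 - <<'E'
from h import *
from bench import manip
sc=np.load("pics/scene7.npy",allow_pickle=True).item();sd=np.load("pics/side7.npy",allow_pickle=True).item()
A=rect(cast(sc,crop([(618,274),(660,318),(386,569),(343,525)],5,(220,264)),.06))
B=rect(cast(sc,crop([(455,99),(495,142),(219,368),(180,323)],5,(220,264)),.06))
print(A,B,"gap",np.linalg.norm(A[0]-B[0]),"mid",(A[0]+B[0])/2)
print("short",rect(cast(sd,crop([(318,491),(437,457),(449,483),(331,518)],4,(220,100)),.02)))
print(manip.get_obs()["wrist_force"]); print(manip.job_done())
E
```

```text
(array([0.5855, 0.2481]), array([ 28.2, 180.9]), 171.9) (array([0.5657, 0.1317]), array([ 29.7, 180. ]), 170.8) gap 0.11807201192492654 mid [0.5756 0.1899]
short (array([ 0.5417, -0.2421]), array([ 29.1, 104.4]), 179.6)
[-1.0975291  0.2151135  0.801935 ]
the job is handed in; nothing more can be done
None
```

I set both long slats on the crib as its third layer and handed the job in at about 18.6 s of the 64 s allowed. No verdict was reported.

- **Placing:** I gripped each slat at its centre, carried it over, lowered it until it just rested on the crib, and then opened the fingers gently. The arm had backed clear before hand-in.
- **Slat positions:** in the last picture they measure 118 mm apart (ideal 120). The midpoint between them is within about 2 mm of the crib's starting centre. They lie at 171–172°, within about 1.5° of square.
- **Crib and short slat:** the crib showed no visible movement. The short slat is within about 1 mm of where it started, and I didn't touch the blue or pink look-alikes.
- **Disagreement:** the wrist and scene cameras differed by up to about 4 mm on the crib's position. I split the difference, and that is well within the 20 mm tolerance.
- **Not checked:** I did not measure the height or tilt of the placed slats directly. They look flat in both views.

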